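# Reverse the ratchet and tighten the number-plate screw

### The arm

A 6-joint arm with a two-finger parallel gripper is mounted at the origin on the work surface. World frame = base frame: x ahead of the robot, y to its left, z up, the work surface at z = 0. Lengths are in m, angles in degrees, forces in N, time in s.
With the tool pointing down it reaches from about 0.325 to 0.775 m from the base axis. Payload 5.5 kg.
Tool frame: the origin (TCP) lies midway between the tips of the shut fingers; the grasp point (between the pads) lies 19 mm behind it; z points along the fingers, x is the direction in which the jaws open and shut, and the axes are right-handed (so a half turn about z gives the same grasp; the last joint's range is limited). The gripper opens to 85 mm and grips with 20 to 120 N. Pads are 22 mm wide; open, the fingers measure 114 mm over their backs; the gripper's body (76 mm by 85 mm) begins 54 mm behind the grasp point. The pads swing forward as they close: fully open they stand 13 mm farther back than shut.
Start: joints at [-68.05, 5.22, 70.514, -0, 104.267, -3.249], TCP at [0.255, -0.543, 0.231] pointing down, gripper open.
Joint ranges: [-164.24, 164.24], [-49.07, 125.15], [9.68, 141.18], [-86.29, 266.29], [3.28, 154.24], [-151.56, 151.56]. Speed limits (degrees/s): [147.25, 147.25, 172.46, 180, 180, 180].

### API

Orientations are given as [roll, pitch, yaw] about the fixed x, y, z axes, in that order (R = Rz(yaw) Ry(pitch) Rx(roll)).
In Python, from bench import read_state, camera, job_done gives the robot as it stands. The module is installed in compiled form; this text tells all that it offers.
- The arm moves only by the tool move_arm, never from a script. Its argument "series" is a list of rows, each a list of 7 numbers: the shift along the tool's x, y, z in cm, then the turn, a rotation vector about the tool's x, y, z in rad, then the gripper's target within -1 to 1 (shut at 1, half-way at 0, fully open at -1). In form: [[tx, ty, tz, ax, ay, az, claw], ...]. A call has 1 to 12 rows; each row shifts and turns the pose as measured when the row begins, along the tool's axes as they then stand; what a row does not reach is not made up. A row lasts 1/8 s, in which the tool goes at most 62.5 mm and 10.7 degrees, less where a joint would pass 70% of its speed; a pose out of reach is approached as far as the arm can. A call is refused whole if a number of a shift passes 6.25 or a number of a turn 0.188, either way. A call with a gripper value outside its range is refused whole. The fingers move at their own pace and stop on an object; "squeeze" is the grip in N (left out, the last holds). Time passes only in rows, so rows that do not move let the fingers close. It gives the time, the measured TCP pose, the force and the opening at its end, in the units of the state.
- read_state(): the state, without advancing time (a new reading comes with each control period).
- camera(name): name is "scene" or "top" or "wrist"; returns a dict with "image" (420x560x3 uint8, red, green, blue), "z_map" (420x560 float32, m along the optical axis (not along the pixel's ray), 0 where there is no reading), "fovy" (degrees; the focal length in pixels is half the picture's height over the tangent of half this angle, whatever the lens; pixels are square), "cx", "cy" (the principal point, pixels), "dist_coeffs" ([k1, k2, p1, p2, k3] as OpenCV has them; the pictures are not rectified), "position" and "rotation" of the camera in the world. Camera axes: x right, y down, z forward; pixel columns grow to the right and rows downward; lengths in m; the calibration is good to about 2 mm. A picture is of the moment at which its call begins.
- job_done(): hands the job in, once; it reports no verdict.
The state is a dict: "t": time; "joint_pos": joint angles; "dq": joint speeds; "joint_efforts": joint torques, N m; "position": TCP position; "tcp_rot": TCP orientation; "wrist_force": force on the tool from outside, world axes, zero at the start; "moment": the same for the moment, N m; "grip_width": opening from 0.0 (shut) to 1.0 (fully open).
Only numpy, scipy, OpenCV 4.12 (cv2) and the standard library are available. Lean on these libraries where they do the work, as an engineer would, in place of code of your own. Each camera call takes 0.05 s, during which the arm holds its last target.

### The job

The ratchet on the number plate's left screw is still set to loosen: flip its red lever over to tighten, gently, before you turn the screw, then work the handle until the screw is tight on its washer, but do not over-tighten it. Leave the ratchet on the screw, let go, and leave everything else on the table where it is.

Things in the scene. Friction and masses are not known exactly. Their poses are not given: they have to be found in the camera images.
- lever (a joint): Red reversing lever on the ratchet's head (rad): negative = loosen (as found), positive = tighten, at most 0.4 either way, growing anticlockwise from above. A spring drives it away from its middle, so it snaps over once past 0. With the pawl on a tooth it rests anywhere from 0.1 to 0.4; over 0.1 counts as flipped. 2 to 4 N at its tab flips it; more than 20 N breaks it.
- lever_tab (a point): Centre of the lever's upright red thumb tab: 8 mm wide across the handle, 10 mm along it, 17 mm high (top 8.5 mm above this point). It swings at 26 mm radius, up to 10 mm either side of the handle's centre line, 46 to 48 mm from the screw's axis. Found on the handle's clockwise side (from above); push it across to the anticlockwise side.
- head_top (a point): Top centre of the ratchet's steel head (60 mm across, 22 mm thick), on the screw's vertical axis, about 96 mm above the table. The handle turns about this axis and does not come off. The lever's pivot is 22 mm from the axis towards the grip.
- grip_mid (a point): Middle of the ratchet's dark grip on the handle's centre line, 150 mm from the screw's axis, 85 mm above the table. The grip is a level round bar 31 mm thick, 94 to 202 mm out, with free space under and beside it. Pushed square here: the screw runs at 4 N, is tight from 9 N on and over-tightened above 17 N: aim at 12. Once the washer bears, force climbs 0.45 N per mm.
- handle_end (a point): Far end of the grip, 202 mm from the screw's axis. The handle swings level about the screw; clockwise from above tightens. 14 teeth (26 degrees each): the return stroke clicks at under 2 N at mid grip, a working stroke may go 26 degrees before it bites. The screw has 0.7 to 1.3 rad to go before its washer bears, so two or three strokes. Let go when tight, the handle springs back a little.
- washer (a joint): How far (m, down) the screw has brought its washer: 0 = bears on the plate, negative = still loose (start -0.0005 to -0.0003). 2.5 mm a turn. Too noisy to show when the screw is tight: that must be felt.
- socket_dot (a point): White paint dot on the side of the socket under the ratchet's head, 13 mm from the screw's axis; it turns with the screw. The socket stands on the left-hand screw of the plate.
- bumper: Dark plastic bumper section lying face up, 190 x 430 x 34 mm, fixed to the table, with a blank yellow plate (160 x 330 mm) on it, the plate's face 38 mm above the table. Origin: centre of the underside. Its own y axis runs along the plate; the ratchet's screw is at (0, 0.145) in its frame.
- white_bottle: Bystander: white plastic bottle with a blue cap, 72 mm across, 142 mm tall. Origin: centre of its underside. Leave it where it is.
- amber_bottle: Bystander: amber glass bottle with a white label and black cap, 92 mm across, 185 mm tall. Origin: centre of its underside. Leave it where it is.
- screw_tray: Bystander: open grey plastic tray, 100 x 140 x 28 mm, with spare screws and washers. Origin: centre of its underside. Leave it where it is.
- spare_socket: Bystander: spare steel socket standing on end, 29 mm across, 38 mm tall. Origin: centre of its underside. Leave it where it is.
- flashlight: Bystander: black flashlight lying on the table, 150 mm long, 42 mm thick. Origin: centre of its underside. Leave it where it is.
- plate_a: Bystander: loose blank yellow number plate lying flat, 160 x 330 x 3 mm. Origin: centre of its underside. Leave it where it is.
- rubber (a joint): Squeeze (m) of the rubber nut behind the plate into which the screw goes: 0 = relaxed; 0.00004 for each N m on the screw (0.000006 for each N at mid grip), springing back when let go. Tight from 0.000052 on; above 0.000104 the nut is torn. Far below the reading's noise: feel it at the handle.

How it is judged (in metres and radians):
On the way, in this order (a step that is already met when the one before it is completed fails the run):
1. the lever is flipped over to tighten (value of joint lever above 0.1 rad), for 0.2 s.
2. the screw is pulled tight (value of joint rubber above 5.2e-05 m), for 0.1 s.
At the end, for the whole second after the job is handed in: The lever is set to tighten (joint above 0.1) and the washer bears on the plate (within 0.01 mm), after the screw was pulled tight for 0.1 s: at least 0.052 mm squeeze of the rubber nut (about 9 N at the middle of the grip), never beyond 0.104 mm (about 17 N) (value of joint washer above -1e-05 m and value of joint lever above 0.1 rad); the robot touches nothing.
It fails at once if the screw is turned by more than 0.45 rad while the lever is still set to loosen (value of joint lever below 0 rad and distance of socket_dot from where it was at the start of the episode above 0.006 m).
It fails at once if the screw is over-tightened: the rubber nut is wound up beyond 0.104 mm (about 2.6 N m) (value of joint rubber above 0.000104 m).
It fails at once if the lever is forced with more than 20 N (contact force between the fingers and lever above 20 N).
It fails at once if a bystander is moved by more than 2 cm (distance of any of white_bottle, amber_bottle, screw_tray, spare_socket, flashlight, plate_a from where it was at the start of the episode above 0.02 m).
It also fails if it takes over 58 s, if anything falls off the work surface, if the arm or the gripper's body presses on something with over 40 N, if the wrist force passes 120 N, or if a joint passes its speed limit or range.

## Working session

There is one attempt and no reset: what is moved stays moved. The work goes in short steps, Python scripts to look and compute and a tool call to move; the robot and the scene stay as the last step left them, time stands still between calls to the robot, and variables do not carry over. Pictures are saved under pics/ and viewed, and the job is handed in when it is done.

Besides the shell and the picture viewer there is one more tool, called after "Emit:" as name(argument=value, ...), one argument or row to a line, values as JSON. move_arm: Moves the arm, as the interface text tells. Its arguments: {"type":"object","properties":{"series":{"type":"array"},"squeeze":{"type":"number"}},"required":["series"]}

```bash
mkdir -p pics
python3 - <<'E'
from bench import read_state,camera
import cv2,pickle
s=read_state();print({k:s[k] for k in s})
for n in ("scene","top"):
    c=camera(n);pickle.dump(c,open(n+'.pkl','wb'))
    cv2.imwrite(f'pics/{n}0.png',c['image'][:,:,::-1])
    print(n,c['fovy'],c['cx'],c['cy'],c['dist_coeffs'],c['position'],c['rotation'])
E
```

```text
{'t': 0.0, 'joint_pos': array([-6.80502300e+01,  5.26399935e+00,  7.05840859e+01, -3.41797345e-04,
        1.04265920e+02, -3.24968054e+00]), 'dq': array([ 0.06693346, -0.07148628,  0.05162172, -0.05080763, -0.05850054,
       -0.01216145]), 'joint_efforts': array([ 3.27314629e-03, -4.58725226e+01, -4.18020093e+01,  1.09539715e-04,
        1.15223665e-02,  2.21255743e-05]), 'position': array([ 0.25534164, -0.54263738,  0.23011981]), 'tcp_rot': array([-1.79993868e+02,  1.13840587e-01, -6.48006272e+01]), 'wrist_force': array([-0.51684946, -0.2179638 ,  0.34339869]), 'moment': array([-0.01840775, -0.02449413, -0.06181828]), 'grip_width': 0.999276209693921}
scene 46.059007215160754 282.760116104615 208.7774869616219 [-0.07072469  0.          0.          0.          0.        ] [1.25237047 0.54552628 0.83176087] [-131.257203     -0.79748259  119.20636075]
top 50.49990305986666 287.16243159789434 207.22703681886915 [-0.13882505  0.          0.          0.          0.        ] [0.35973379 0.13689299 1.29670125] [-173.62106901   -0.20948716  -90.38511852]
```

View pics/scene0.png

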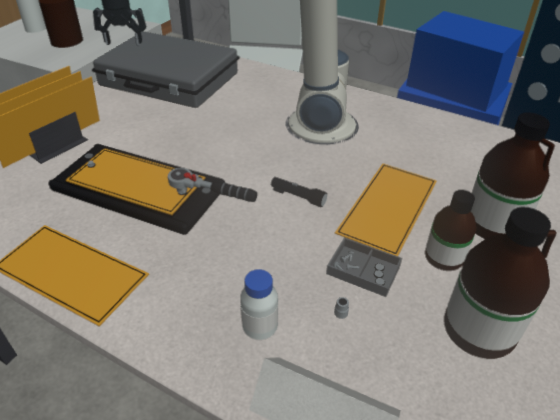

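View pics/top0.png

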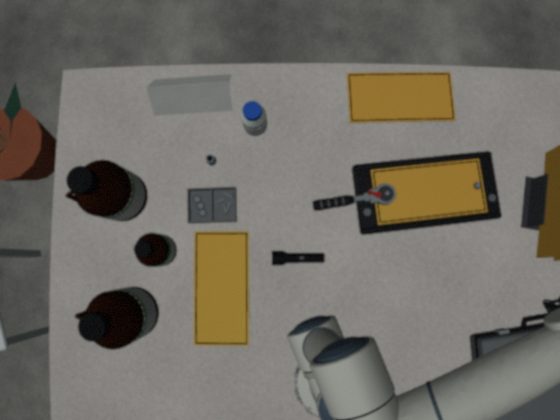

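```bash
cat > h.py <<'E'
import numpy as np,cv2
from scipy.spatial.transform import Rotation as R
def K(c):
    f=c['image'].shape[0]/2/np.tan(np.radians(c['fovy']/2)); return np.array([[f,0,c['cx']],[0,f,c['cy']],[0,0,1.]])
def rot(c): 
    r=np.array(c['rotation']); return r if r.shape==(3,3) else R.from_euler('xyz',r,degrees=True).as_matrix()
def ray(c,uv):
    p=cv2.undistortPoints(np.array(uv,float).reshape(-1,1,2),K(c),np.array(c['dist_coeffs'])).reshape(-1,2)
    return np.c_[p,np.ones(len(p))]@rot(c).T
def onz(c,uv,z):
    d=ray(c,uv);o=np.array(c['position']);return o+d*((z-o[2])/d[:,2])[:,None]
def depthpt(c,uv):
    uv=np.array(uv).reshape(-1,2);d=ray(c,uv);z=np.array([c['z_map'][int(round(v)),int(round(u))] for u,v in uv])
    return np.array(c['position'])+d*z[:,None]
def proj(c,P):
    Rm=rot(c);t=-Rm.T@np.array(c['position'])
    return cv2.projectPoints(np.array(P,float).reshape(-1,3),cv2.Rodrigues(Rm.T)[0],t,K(c),np.array(c['dist_coeffs']))[0].reshape(-1,2)
E
python3 - <<'E'
import pickle,cv2
for n,(a,b,w,h) in dict(scene=(140,140,140,100),top=(300,150,140,100)).items():
    c=pickle.load(open(n+'.pkl','rb'));cv2.imwrite(f'pics/{n}z.png',cv2.resize(c['image'][b:b+h,a:a+w,::-1],None,fx=5.5,fy=5.5,interpolation=cv2.INTER_CUBIC))
E
```

```text
(no output)
```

View pics/topz.png

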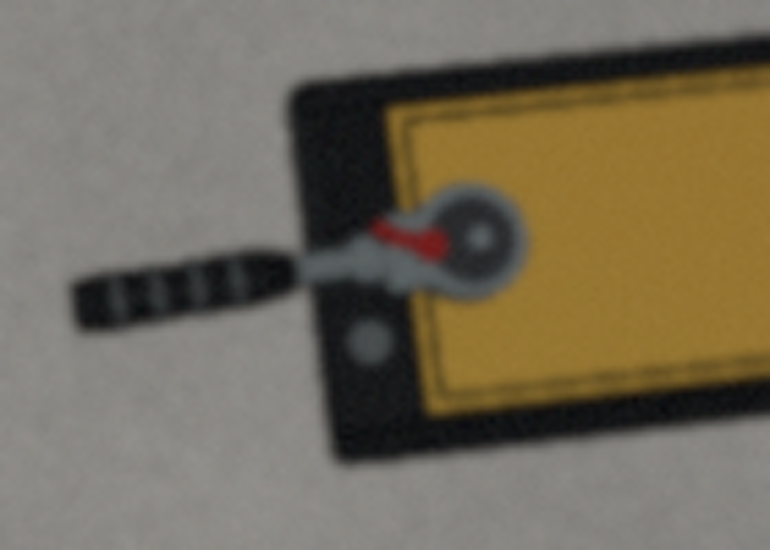

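View pics/scenez.png

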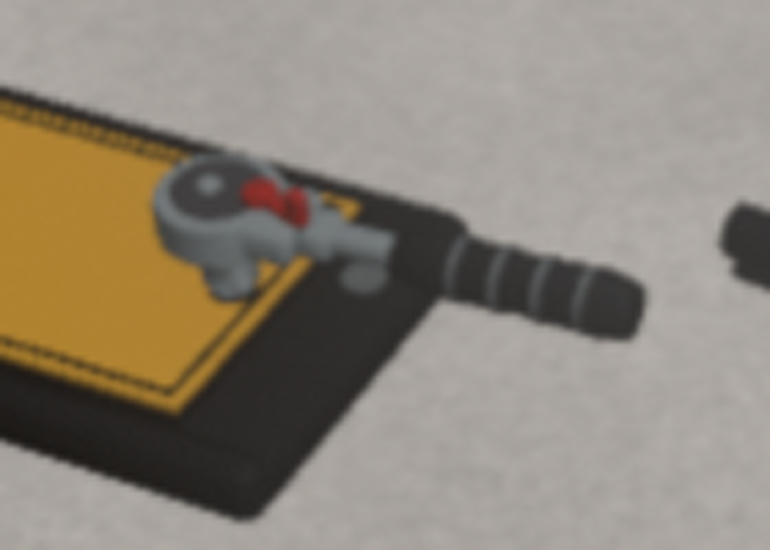

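Run:
```python
import pickle,numpy as np
from h import *
t=pickle.load(open('top.pkl','rb'));s=pickle.load(open('scene.pkl','rb'))
Z=lambda o,p:[[o[0]+(a+.5)/5.5-.5,o[1]+(b+.5)/5.5-.5] for a,b in p]
tp=Z((300,150),[(481,237),(77,305),(292,268),(381,229)])
for p,z in zip(tp,[.096,.085,.085,.11]): print(onz(t,[p],z)[0],depthpt(t,[p])[0])
sp=Z((140,140),[(210,184),(640,305),(298,207)])
for p,z in zip(sp,[.096,.085,.11]): print('s',onz(s,[p],z)[0],depthpt(s,[p])[0])
H=onz(t,[tp[0]],.096)[0];E=onz(t,[tp[1]],.085)[0]
print(np.linalg.norm((E-H)[:2]),np.degrees(np.arctan2(*(E-H)[[1,0]])))
# red mask
for n,c in(('t',t),('s',s)):
    im=c['image'].astype(int);m=(im[...,0]>90)&(im[...,1]<60)&(im[...,2]<60)
    v,u=np.nonzero(m);k=(abs(u-(370 if n=='t' else 190))<20)&(abs(v-(192 if n=='t' else 178))<15)
    for a,b in zip(u[k],v[k]): print(n,a,b,depthpt(c,[(a,b)])[0].round(4))
```

```text
[ 0.5323871  -0.14290301  0.096     ] [ 0.53146778 -0.14141319  0.10239333]
[0.50072578 0.05905306 0.085     ] [0.49938212 0.05979488 0.09654755]
[ 0.5187165  -0.04907881  0.085     ] [ 0.51729341 -0.04741415  0.09584615]
[ 0.53456635 -0.08985464  0.11      ] [ 0.53376631 -0.08881703  0.1154304 ]
s [ 0.52843362 -0.14326677  0.096     ] [ 0.53257072 -0.13933051  0.10020467]
s [0.4929789  0.06026893 0.085     ] [0.49182546 0.05953187 0.08386574]
s [ 0.53611595 -0.08670196  0.11      ] [ 0.53491645 -0.08776074  0.10879128]
0.20442282603937592 98.90992545089296
t 369 191 [ 0.5344 -0.0892  0.1155]
t 370 191 [ 0.5341 -0.0916  0.1172]
t 371 191 [ 0.5345 -0.0949  0.1144]
t 369 192 [ 0.5319 -0.0894  0.1138]
t 370 192 [ 0.5311 -0.0912  0.119 ]
t 371 192 [ 0.5327 -0.096   0.1079]
t 372 192 [ 0.5331 -0.0993  0.1053]
t 373 192 [ 0.5334 -0.1025  0.1029]
t 374 192 [ 0.5328 -0.1044  0.1074]
t 375 192 [ 0.5335 -0.1082  0.1024]
t 376 192 [ 0.533  -0.1102  0.1057]
t 377 192 [ 0.5335 -0.1137  0.1021]
t 378 192 [ 0.5332 -0.1161  0.1042]
t 379 192 [ 0.5336 -0.1195  0.101 ]
t 370 193 [ 0.5292 -0.0922  0.11
[... 2324 characters left out ...]
-0.1085  0.1019]
s 188 177 [ 0.5301 -0.1103  0.0976]
s 189 177 [ 0.534  -0.1036  0.1027]
s 190 177 [ 0.5331 -0.1012  0.1031]
s 191 177 [ 0.531  -0.0999  0.1022]
s 192 177 [ 0.5388 -0.0898  0.1112]
s 193 177 [ 0.5372 -0.0881  0.1109]
s 194 177 [ 0.5343 -0.0875  0.1092]
s 190 178 [ 0.5338 -0.101   0.1005]
s 191 178 [ 0.5346 -0.0971  0.1026]
s 192 178 [ 0.5355 -0.0932  0.1047]
s 193 178 [ 0.5379 -0.0878  0.1085]
s 194 178 [ 0.535  -0.0873  0.1067]
s 195 178 [ 0.5319 -0.0869  0.1048]
s 191 179 [ 0.5351 -0.0971  0.0999]
s 193 179 [ 0.537  -0.089   0.1044]
s 194 179 [ 0.5382 -0.0849  0.1067]
s 195 179 [ 0.533  -0.0863  0.1027]
s 193 180 [ 0.5356 -0.0907  0.0997]
s 194 180 [ 0.5348 -0.0883  0.1001]
```

Emit:
move_arm(
  series=[
    [0,0,-0.6,0,0,-0.161,1],
    [0,0,-0.6,0,0,-0.161,1],
    [0,0,-0.6,0,0,-0.161,1],
    [0,0,-0.6,0,0,-0.161,1],
    [0,0,-0.6,0,0,-0.161,1],
    [0,0,-0.6,0,0,-0.161,1],
    [0,0,-0.6,0,0,-0.161,1],
    [0,0,-0.6,0,0,-0.161,1],
  ],
  squeeze=20,
)

```text
t: 1.1
position: [0.2549, -0.5416, 0.2732]
tcp_rot: [-179.3, 0.1, 11.4]
wrist_force: [0.0, -0.6, 0.5]
grip_width: -0.0
```

Emit:
move_arm(
  series=[
    [3.2,-3.2,0,0,0,0,1],
    [3.2,-3.2,0,0,0,0,1],
    [3.2,-3.2,0,0,0,0,1],
    [3.2,-3.2,0,0,0,0,1],
    [3.2,-3.2,0,0,0,0,1],
    [3.2,-3.2,0,0,0,0,1],
    [3.2,-3.2,0,0,0,0,1],
    [3.2,-3.2,0,0,0,0,1],
    [3.2,-3.2,0,0,0,0,1],
    [3.2,-3.2,0,0,0,0,1],
    [3.2,-3.2,0,0,0,0.04,1],
    [0,0,0,0,0,0,1],
  ],
)

```text
t: 2.6
position: [0.5366, -0.1132, 0.27]
tcp_rot: [-178.8, 0.6, 9.0]
wrist_force: [-0.3, 0.7, -0.9]
grip_width: 0.003
```

Run:
```python
from bench import read_state,camera
import cv2,pickle
s=read_state();print(s['t'],s['position'],s['tcp_rot'],s['wrist_force'],s['joint_pos'])
c=camera('wrist');pickle.dump(c,open('wrist.pkl','wb'));cv2.imwrite('pics/w1.png',c['image'][:,:,::-1])
```

```text
2.6 [ 0.53660027 -0.11317681  0.26998248] [-178.76307311    0.57396151    9.03792695] [-0.32869206  0.72346753 -0.91717924] [-16.01086105  -1.2054999   73.16058374   0.92864365 109.08628131
 -24.74690318]
```

View pics/w1.png

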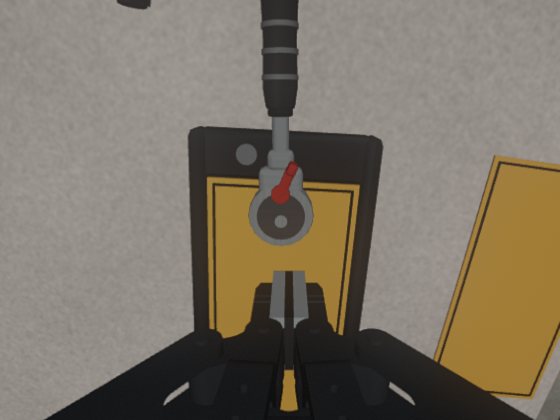

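Run:
```python
import pickle,numpy as np
from h import *
c=pickle.load(open('wrist.pkl','rb'))
H=onz(c,[(281,221)],.096)[0];Hc=onz(c,[(281,213)],.096)[0];G=onz(c,[(279.5,25)],.085)[0];N=onz(c,[(281,135)],.085)[0]
T=onz(c,[(293,167)],.117)[0]
print(H,Hc,G,N,T,np.degrees(np.arctan2(*(G-H)[[1,0]])))
print('d',depthpt(c,[(281,221),(281,213),(279,40),(293,167),(283,194)]))
u=(G-H)[:2];u/=np.linalg.norm(u);n=np.array([u[1],-u[0]]);d=(T-H)[:2];print(d@u,d@n)
print('tip', proj(c,[[0.5366,-.1132,.27]]))
```

```text
[ 0.53217852 -0.1420124   0.096     ] [ 0.53102458 -0.13443139  0.096     ] [0.5058054  0.02059693 0.085     ] [ 0.52037911 -0.06668786  0.085     ] [ 0.53435993 -0.08731636  0.117     ] 99.21241391490378
d [[ 0.53213908 -0.14142016  0.09773544]
 [ 0.53099769 -0.13398458  0.09740756]
 [ 0.50784533  0.00754994  0.09873781]
 [ 0.53447556 -0.08797816  0.11334977]
 [ 0.53001572 -0.11504922  0.10176839]]
0.0536413137282491 0.010909831847615653
tip [[289.36261684 288.69059359]]
```

Emit:
move_arm(
  series=[
    [1.6,-1,3.5,-0.02,0,0,1],
    [1.6,-1,3.5,0,0,0,1],
    [0,0,3.5,0,0,0,1],
    [0,0,3,0,0,0,1],
    [0,0,1,0,0,0,1],
    [0,0,0,0,0,0,1],
  ],
)

```text
t: 3.4
position: [0.5612, -0.0958, 0.1219]
tcp_rot: [179.8, 0.6, 8.6]
wrist_force: [0.3, 0.5, 0.9]
grip_width: -0.002
```

Emit:
move_arm(
  series=[
    [0.2,-0.8,0.8,0,0,0,1],
    [0,0,0.7,0,0,0,1],
    [-0.8,0,0,0,0,0,1],
    [0,0,0,0,0,0,1],
  ],
)

```text
t: 3.9
position: [0.5549, -0.0892, 0.11]
tcp_rot: [179.7, 0.3, 8.6]
wrist_force: [-0.2, -0.7, -0.5]
grip_width: 0.004
```

```bash
cat > look.py <<'E'
import sys
from bench import read_state,camera
import cv2,pickle,numpy as np
c=camera('wrist');pickle.dump(c,open('wrist.pkl','wb'));cv2.imwrite('pics/%s.png'%sys.argv[1],c['image'][:,:,::-1])
s=read_state();print(s['t'],s['position'],s['tcp_rot'],s['wrist_force'],s['moment'],s['grip_width'])
E
python3 look.py w2
```

```text
3.95 [ 0.55511017 -0.08915586  0.10993934] [179.69926981   0.28588134   8.61186614] [-0.16086751  0.0700775  -0.55180681] [ 0.03222747  0.05050707 -0.02686131] 0.0022576290062032178
```

View pics/w2.png

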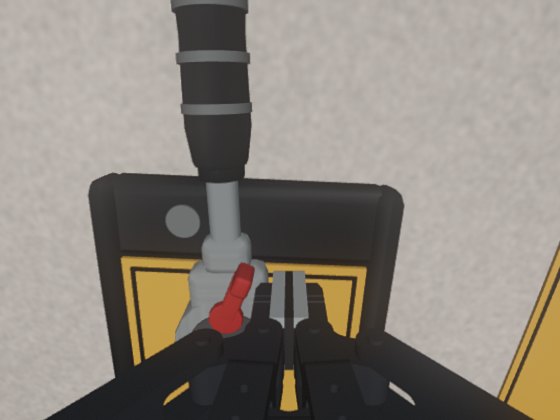

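Emit:
move_arm(
  series=[
    [0,-0.5,0.4,0,0,0,1],
    [-0.4,0,0,0,0,0,1],
    [-0.3,0,0,0,0,0,1],
    [0,0,0,0,0,0,1],
  ],
)

```text
t: 4.45
position: [0.5473, -0.085, 0.1064]
tcp_rot: [179.7, 0.2, 8.6]
wrist_force: [0.3, -0.5, -0.2]
grip_width: 0.005
```

Emit:
move_arm(
  series=[
    [-0.3,0,0,0,0,0,1],
    [0,0,0,0,0,0,1],
  ],
)

```text
t: 4.7
position: [0.5443, -0.0855, 0.1066]
tcp_rot: [179.7, 0.2, 8.6]
wrist_force: [0.9, 0.1, -1.2]
grip_width: 0.006
```

Emit:
move_arm(
  series=[
    [-0.3,0,0,0,0,0,1],
    [0,0,0,0,0,0,1],
  ],
)

```text
t: 4.95
position: [0.5417, -0.0857, 0.1068]
tcp_rot: [179.7, 0.1, 8.6]
wrist_force: [1.4, 0.6, 0.3]
grip_width: 0.002
```

```bash
python3 look.py w3
```

```text
5.0 [ 0.54175085 -0.08570293  0.1068093 ] [1.79688706e+02 8.70983505e-02 8.63144160e+00] [ 0.04628767  1.11827298 -0.41855238] [ 0.12810364 -0.2246659  -0.00439823] -0.0024946867554399275
```

View pics/w3.png

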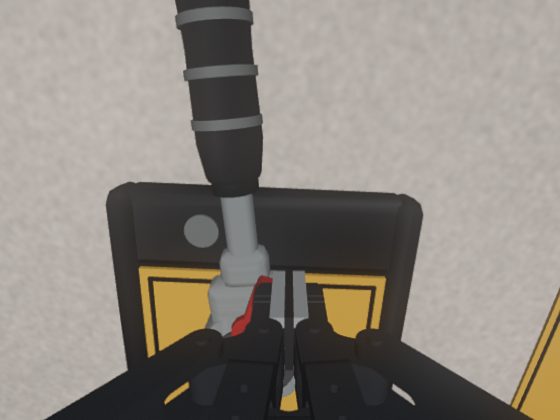

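Emit:
move_arm(
  series=[
    [-0.4,0,0,0,0,-0.08,1],
    [-0.4,0,0,0,0,-0.08,1],
    [0,0,0,0,0,0,1],
  ],
)

```text
t: 5.38
position: [0.5368, -0.0856, 0.1079]
tcp_rot: [179.7, -0.4, 18.2]
wrist_force: [6.4, 0.9, -2.6]
grip_width: -0.002
```

```bash
python3 look.py w4
```

```text
5.425 [ 0.536822   -0.08563152  0.10781385] [179.70797858  -0.34356259  18.16674543] [ 5.08608684  2.63089077 -2.29342601] [ 0.3195287  -0.83968645  0.01303709] 0.0006580359340323975
```

View pics/w4.png

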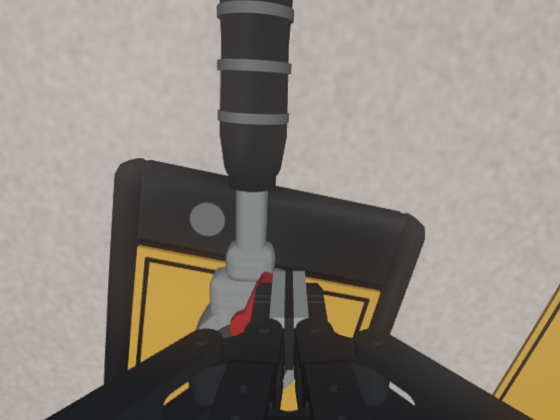

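Emit:
move_arm(
  series=[
    [-0.3,0,0.1,0,0,0,1],
    [0,0,0,0,0,0,1],
  ],
)

```text
t: 5.68
position: [0.5367, -0.0854, 0.1078]
tcp_rot: [179.7, -0.8, 18.2]
wrist_force: [6.1, 1.2, -2.3]
grip_width: -0.002
```

Emit:
move_arm(
  series=[
    [-0.3,0,0.1,0,0,0,1],
    [0,0,0,0,0,0,1],
  ],
)

```text
t: 5.92
position: [0.5367, -0.0854, 0.1079]
tcp_rot: [179.6, -1.2, 18.3]
wrist_force: [5.4, 1.1, -2.4]
grip_width: -0.002
```

```bash
python3 look.py w5
```

```text
5.975 [ 0.53671314 -0.08543841  0.10778949] [179.60588461  -1.19836765  18.30988289] [ 6.00088359  1.25349194 -1.10172406] [ 0.25986146 -0.91000525  0.05285948] -0.0013907437475987243
```

View pics/w5.png

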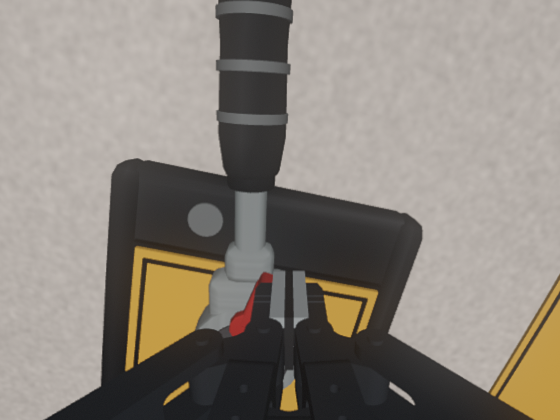

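Emit:
move_arm(
  series=[
    [-0.45,0,0,0,0.01,0,1],
  ],
)

```text
t: 6.1
position: [0.5341, -0.0862, 0.1081]
tcp_rot: [179.6, -2.0, 18.4]
wrist_force: [8.4, 2.8, 0.2]
grip_width: 0.002
```

Emit:
move_arm(
  series=[
    [-0.55,0,0,0,0.01,0,1],
  ],
)

```text
t: 6.22
position: [0.5302, -0.0867, 0.1084]
tcp_rot: [179.6, -2.8, 18.4]
wrist_force: [0.9, -0.3, -0.5]
grip_width: 0.0
```

Emit:
move_arm(
  series=[
    [1,0,0,0,-0.05,0,1],
    [0,0,-2,0,0,0,1],
    [0,0,-4,0,0,0,1],
    [0,3,-4,0,0,0,1],
    [0,0,0,0,0,0,1],
  ],
)

```text
t: 6.85
position: [0.5473, -0.1127, 0.2151]
tcp_rot: [179.6, 0.1, 18.4]
wrist_force: [0.1, 0.4, 0.8]
grip_width: -0.002
```

```bash
python3 look.py w6
```

```text
6.9 [ 0.54658519 -0.11160906  0.21297878] [179.70339232   0.28118007  18.46630618] [-0.61141196  0.27362914 -1.24651051] [-0.00210734  0.01412956  0.00800813] 0.000752206563169088
```

View pics/w6.png

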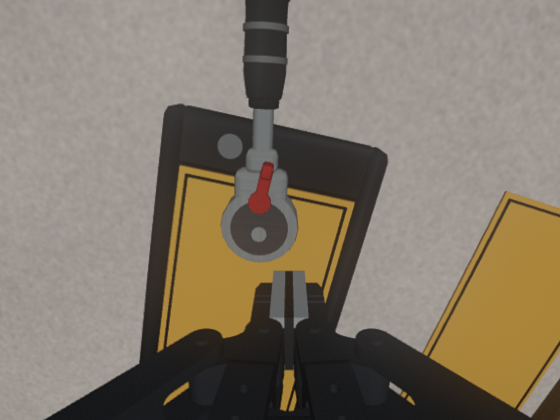

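```bash
cat > lev.py <<'E'
import pickle,numpy as np
from h import *
def run(hb=None,zoom=True):
    c=pickle.load(open('wrist.pkl','rb'));im=c['image'].astype(int)
    m=((im[...,0]>100)&(im[...,1]<70)&(im[...,2]<70));v,u=np.nonzero(m)
    P=depthpt(c,np.c_[u,v]);ok=(c['z_map'][v,u]>0)&(np.abs(P[:,2]-.11)<.03)
    P=P[ok];H=np.array([.532,-.141]);t=P[P[:,2]>.112];print('tab top',len(t),np.median(t,0))
    l=P[P[:,2]<.106];print('lever low',len(l),np.median(l,0))
    # grip: dark above table
    uu,vv=np.meshgrid(np.arange(0,560,2),np.arange(0,300,2));q=np.c_[uu.ravel(),vv.ravel()]
    Q=depthpt(c,q);Q=Q[(np.abs(Q[:,2]-.088)<.014)];r=np.linalg.norm(Q[:,:2]-H,axis=1);Q=Q[(r>.095)&(r<.2)]
    a=np.degrees(np.arctan2(Q[:,1]-H[1],Q[:,0]-H[0]));th=np.median(a);print('theta',th,len(Q),a.std())
    k=np.radians(th);un=np.array([np.cos(k),np.sin(k)]);n=np.array([un[1],-un[0]])
    d=np.median(t,0)[:2]-H;print('tab u,n',d@un,d@n)
if __name__=='__main__': run()
E
python3 lev.py
python3 - <<'E'
import cv2
i=cv2.imread('pics/w6.png')[80:270,190:340];cv2.imwrite('pics/w6z.png',cv2.resize(i,None,fx=3.1,fy=3.1,interpolation=2))
E
```

```text
tab top 145 [ 0.52307101 -0.09047321  0.11352954]
lever low 572 [ 0.52461337 -0.11282348  0.10174983]
theta 105.01726832882476 1093 3.6360576929823343
tab u,n 0.051114776541725755 0.004467957307071287
```

View pics/w6z.png

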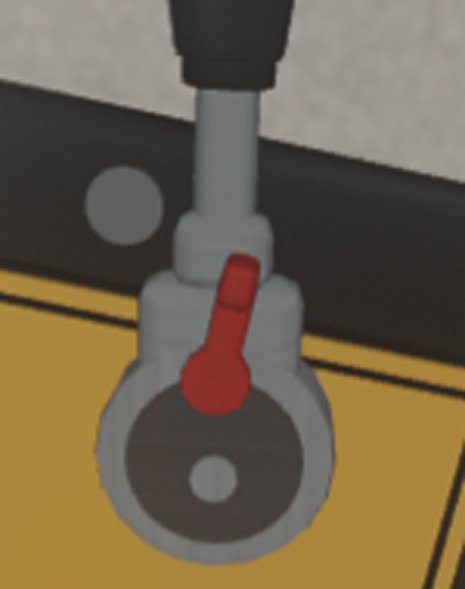

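Emit:
move_arm(
  series=[
    [0.8,-2.6,3,0,0,0,1],
    [0,0,4,0,0,0,1],
    [0,0,3,0,0,0,1],
    [0,0,0,0,0,0,1],
  ],
)

```text
t: 7.4
position: [0.5424, -0.0826, 0.1079]
tcp_rot: [179.9, 0.5, 18.5]
wrist_force: [0.5, 0.3, -0.3]
grip_width: -0.002
```

Emit:
move_arm(
  series=[
    [-0.4,0.1,0.1,0,0,0,1],
    [-0.4,0.1,0,0,0,0,1],
  ],
)

```text
t: 7.65
position: [0.5354, -0.087, 0.1089]
tcp_rot: [179.8, 0.4, 18.5]
wrist_force: [-0.7, -0.6, 0.3]
grip_width: -0.001
```

Emit:
move_arm(
  series=[
    [-0.4,0,0,0,0,0,1],
  ],
)

```text
t: 7.78
position: [0.5319, -0.0886, 0.1103]
tcp_rot: [179.8, 0.2, 18.5]
wrist_force: [1.3, 0.0, -1.1]
grip_width: -0.0
```

Emit:
move_arm(
  series=[
    [-0.4,0,0,0,0,0,1],
  ],
)

```text
t: 7.9
position: [0.5283, -0.0901, 0.1113]
tcp_rot: [179.7, 0.2, 18.5]
wrist_force: [0.3, -0.2, 0.5]
grip_width: -0.001
```

Emit:
move_arm(
  series=[
    [-0.4,0,0,0,0,0,1],
  ],
)

```text
t: 8.02
position: [0.5243, -0.0916, 0.1119]
tcp_rot: [179.7, 0.1, 18.5]
wrist_force: [-0.4, -0.7, 0.4]
grip_width: 0.003
```

```bash
python3 look.py w7;python3 lev.py
```

```text
8.075 [ 0.52402804 -0.09177911  0.11186727] [1.79700765e+02 1.48892286e-01 1.84786378e+01] [ 0.2788121  -1.03264613  0.38747424] [ 0.00332172 -0.016981    0.01654975] -0.0017384118213356122
tab top 232 [ 0.50777495 -0.09411138  0.1135731 ]
lever low 164 [ 0.5086091  -0.09233101  0.10203658]
theta 105.52674671336156 2933 3.4542798748135826
tab u,n 0.05166220267696876 -0.010789439526281223
```

View pics/w7.png

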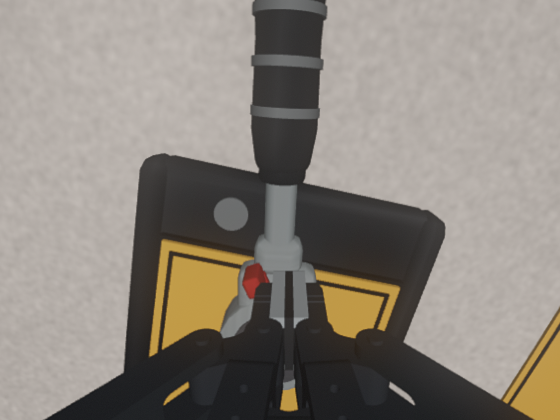

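Emit:
move_arm(
  series=[
    [0.5,0,0,0,0,0,1],
    [0,0,-4,0,0,0,0],
    [0,-3,-4,0,0,0,0],
    [0,0,0,0,0,0,0],
    [0,0,0,0,0,0,0],
  ],
)

```text
t: 8.7
position: [0.5198, -0.0604, 0.1924]
tcp_rot: [179.8, 0.2, 18.5]
wrist_force: [0.6, -0.2, 0.4]
grip_width: 0.504
```

```bash
python3 look.py w8;python3 lev.py
```

```text
8.75 [ 0.51988105 -0.06044276  0.19265134] [179.77447947   0.22529976  18.44310716] [ 0.30772844  0.22831217 -0.41355409] [-0.01582938  0.00201219 -0.02518166] 0.5007248819238329
tab top 137 [ 0.50886729 -0.09549495  0.11370279]
lever low 545 [ 0.52235995 -0.11266834  0.10152676]
theta 105.48149734588637 1884 3.214618354016015
tab u,n 0.050028727168021196 -0.01014684578695947
```

View pics/w8.png

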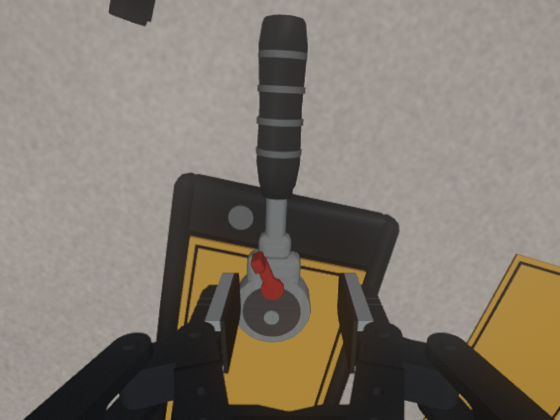

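Run:
```python
import pickle,numpy as np
from h import *
c=pickle.load(open('wrist.pkl','rb'))
H=onz(c,[(271.5,318)],.096)[0];E=onz(c,[(284,30)],.085)[0];M=onz(c,[(280,105)],.085)[0]
for p in(E,M):print(H,p,np.linalg.norm((p-H)[:2]),np.degrees(np.arctan2(*(p-H)[[1,0]])))
print(depthpt(c,[(280,105),(284,40)]))
```

```text
[ 0.53290402 -0.14337557  0.096     ] [0.47920063 0.05003941 0.085     ] 0.20073218022405345 105.51778856767173
[ 0.53290402 -0.14337557  0.096     ] [0.49071822 0.00668015 0.085     ] 0.15587290072433702 105.702489069595
[[0.49085191 0.00734963 0.09793282]
 [0.48173509 0.04309607 0.10024273]]
```

Emit:
move_arm(
  series=[
    [-0.5,-3.4,0,0,0,0.05,-0.2],
    [-0.5,-3.4,0,0,0,0,-0.2],
    [0,0,3,0,0,0,-0.2],
    [0,0,0,0,0,0,-0.2],
  ],
)

```text
t: 9.25
position: [0.4885, 0.0017, 0.1564]
tcp_rot: [179.9, 0.7, 15.3]
wrist_force: [-0.2, -1.2, 0.5]
grip_width: 0.601
```

```bash
python3 look.py w9
```

```text
9.3 [0.48947293 0.00164308 0.15861731] [179.85542976   0.46548446  15.30991654] [ 1.00872019 -0.06329562  1.45432609] [ 0.02269016  0.04204009 -0.0026954 ] 0.5986507894927747
```

View pics/w9.png

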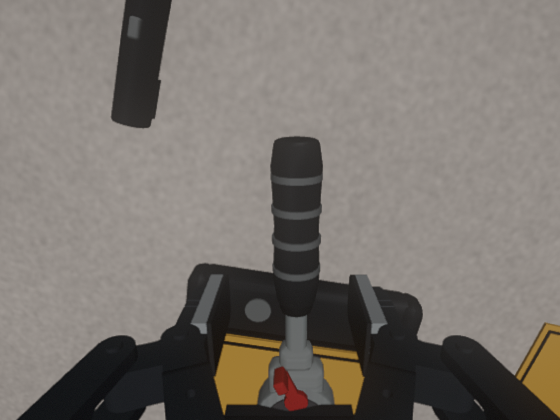

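Emit:
move_arm(
  series=[
    [0.2,0,3,0,0,0,-0.2],
    [0,0,3,0,0,0,-0.2],
    [0,0,2,0,0,0,-0.2],
    [0,0,1.6,0,0,0,-0.2],
    [0,0,0,0,0,0,-0.2],
  ],
)

```text
t: 9.93
position: [0.4946, -0.0009, 0.0653]
tcp_rot: [179.7, 0.1, 15.1]
wrist_force: [-0.4, 0.2, 0.5]
grip_width: 0.601
```

```bash
python3 look.py w10
```

```text
9.975 [ 0.49514806 -0.00091191  0.06635875] [1.79678116e+02 8.29483027e-04 1.50901265e+01] [1.02409903 0.28600086 0.62614244] [ 0.00904993 -0.05909764  0.02340101] 0.5991893605683972
```

View pics/w10.png

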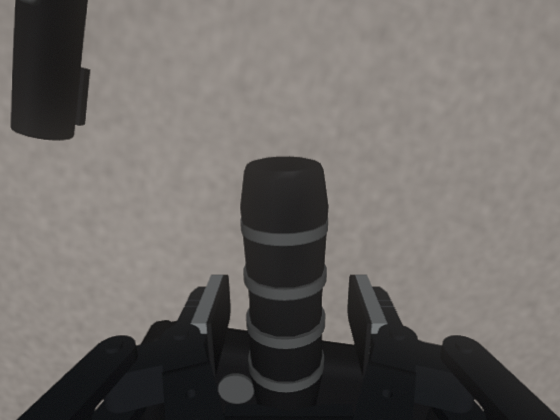

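Emit:
move_arm(
  series=[
    [0.8,-0.4,0.1,0,0,0.03,-0.2],
    [0.9,0,0.1,0,0,0.06,-0.2],
    [0.9,0,0.1,0,0,0.06,-0.2],
    [0.9,0.03,0.1,0,0,0.06,-0.2],
    [0.9,0.03,0.1,0,0,0.06,-0.2],
    [0.9,0.03,0.1,0,0,0.06,-0.2],
  ],
)

```text
t: 10.72
position: [0.5485, 0.0066, 0.0683]
tcp_rot: [179.5, -0.2, -4.5]
wrist_force: [-4.4, -1.0, 0.1]
grip_width: 0.601
```

```bash
cat > st.py <<'E'
from bench import read_state
import numpy as np
s=read_state();p=s['position'];d=p[:2]-[.5325,-.142];y=np.radians(s['tcp_rot'][2]);f=s['wrist_force'];m=s['moment']
r=np.hypot(*d);th=np.arctan2(d[1],d[0]);t=np.array([np.sin(th),-np.cos(th)])
print('t %.2f r %.4f th %.1f yaw+90 %.1f z %.4f roll/pitch %.1f %.1f  Ftan(on tool) %.2f Frad %.2f Fz %.2f mom %s dtool x->tan'%(s['t'],r,np.degrees(th),s['tcp_rot'][2]+90,p[2],s['tcp_rot'][0],s['tcp_rot'][1],f[:2]@t,f[:2]@d/r,f[2],m.round(2)))
E
python3 st.py; python3 look.py w11
```

```text
t 10.72 r 0.1495 th 83.9 yaw+90 85.5 z 0.0683 roll/pitch 179.5 -0.2  Ftan(on tool) -4.31 Frad -1.44 Fz 0.09 mom [-0.16  0.63  0.06] dtool x->tan
10.775 [0.54938337 0.00657677 0.06837108] [179.46767489  -0.30767035  -4.64110653] [-3.70201754 -0.09575369  0.0700265 ] [-0.0592374   0.61883597  0.04725889] 0.5984610207015602
```

View pics/w11.png

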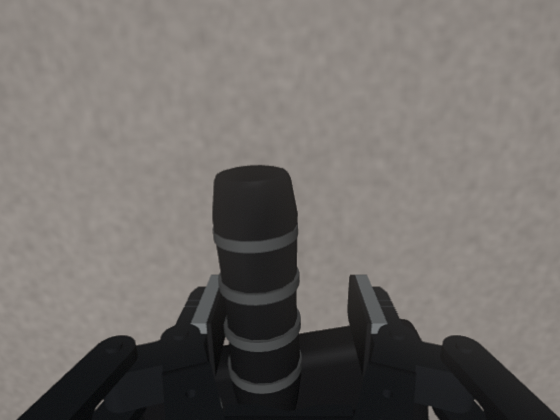

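Emit:
move_arm(
  series=[
    [1.1,0.03,0.15,0,0,0.05,-0.2],
    [1.1,0.03,0.1,0,0,0.06,-0.2],
    [1.1,0.03,0.1,0,0,0.06,-0.2],
    [1.1,0.03,0.1,0,0,0.06,-0.2],
    [1.1,0.03,0.1,0,0,0.06,-0.2],
  ],
)

```text
t: 11.4
position: [0.601, -0.0072, 0.067]
tcp_rot: [179.3, -0.1, -21.5]
wrist_force: [-6.1, -1.8, 0.8]
grip_width: 0.595
```

```bash
python3 st.py
```

```text
t 11.40 r 0.1512 th 63.1 yaw+90 68.5 z 0.0670 roll/pitch 179.3 -0.1  Ftan(on tool) -4.61 Frad -4.33 Fz 0.79 mom [-0.29  0.86  0.04] dtool x->tan
```

Emit:
move_arm(
  series=[
    [0.1,0.1,0,0,0,0,-0.2],
  ],
)

```text
t: 11.52
position: [0.6017, -0.0081, 0.0678]
tcp_rot: [179.4, -0.1, -21.5]
wrist_force: [-3.4, 4.6, 1.3]
grip_width: 0.597
```

```bash
python3 st.py
```

```text
t 11.53 r 0.1507 th 62.7 yaw+90 68.5 z 0.0678 roll/pitch 179.4 -0.1  Ftan(on tool) -5.14 Frad 2.47 Fz 1.27 mom [ 0.66  0.55 -0.12] dtool x->tan
```

Emit:
move_arm(
  series=[
    [1.0,0.03,0.1,0,0,0.07,-0.2],
    [1.0,0.03,0.1,0,0,0.06,-0.2],
  ],
)

```text
t: 11.78
position: [0.6181, -0.0168, 0.0669]
tcp_rot: [179.2, 0.0, -28.9]
wrist_force: [-6.5, -0.7, 0.6]
grip_width: 0.6
```

```bash
python3 st.py; python3 look.py w12
```

```text
t 11.78 r 0.1517 th 55.6 yaw+90 61.1 z 0.0669 roll/pitch 179.2 0.0  Ftan(on tool) -4.94 Frad -4.22 Fz 0.59 mom [-0.08  0.82  0.02] dtool x->tan
11.825 [ 0.61901421 -0.01728904  0.06683588] [ 1.79274321e+02 -5.94216671e-02 -2.90225493e+01] [-4.47085987e+00  2.40575227e-03  1.85127065e+00] [ 0.03806913  0.69452578 -0.01856137] 0.6042728982320104
```

View pics/w12.png

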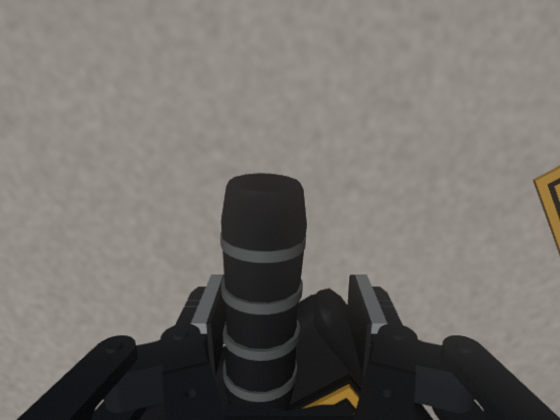

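Emit:
move_arm(
  series=[
    [0.8,0.03,0.1,0,0,0.05,-0.2],
    [0.8,0.03,0.1,0,0,0.05,-0.2],
  ],
)

```text
t: 12.08
position: [0.631, -0.0258, 0.066]
tcp_rot: [179.2, -0.0, -34.6]
wrist_force: [-5.4, 0.9, 0.6]
grip_width: 0.604
```

```bash
python3 st.py
```

```text
t 12.07 r 0.1523 th 49.7 yaw+90 55.4 z 0.0660 roll/pitch 179.2 -0.0  Ftan(on tool) -4.65 Frad -2.79 Fz 0.58 mom [ 0.06  0.8  -0.03] dtool x->tan
```

Emit:
move_arm(
  series=[
    [0.8,0.03,0.1,0,0,0.05,-0.2],
    [0.8,0.03,0.1,0,0,0.05,-0.2],
  ],
)

```text
t: 12.32
position: [0.6423, -0.0354, 0.0654]
tcp_rot: [179.1, 0.0, -40.2]
wrist_force: [-4.4, 0.4, 2.1]
grip_width: 0.6
```

```bash
python3 st.py
```

```text
t 12.32 r 0.1531 th 44.1 yaw+90 49.8 z 0.0654 roll/pitch 179.1 0.0  Ftan(on tool) -3.31 Frad -2.90 Fz 2.07 mom [0.12 0.79 0.03] dtool x->tan
```

Emit:
move_arm(
  series=[
    [0.8,0.03,0.1,0,0,0.05,-0.2],
    [0.8,0.03,0.1,0,0,0.05,-0.2],
  ],
)

```text
t: 12.58
position: [0.6528, -0.0458, 0.0649]
tcp_rot: [179.1, 0.0, -45.8]
wrist_force: [-4.7, 0.5, 1.3]
grip_width: 0.6
```

```bash
python3 st.py
```

```text
t 12.57 r 0.1540 th 38.6 yaw+90 44.2 z 0.0649 roll/pitch 179.1 0.0  Ftan(on tool) -3.33 Frad -3.33 Fz 1.28 mom [0.19 0.78 0.01] dtool x->tan
```

Emit:
move_arm(
  series=[
    [0.8,0.08,0,0,0,0.05,-0.2],
    [0.8,0.08,0,0,0,0.05,-0.2],
  ],
)

```text
t: 12.82
position: [0.6609, -0.0578, 0.0659]
tcp_rot: [179.0, 0.1, -51.3]
wrist_force: [-7.1, 1.6, -0.4]
grip_width: 0.6
```

```bash
python3 st.py
```

```text
t 12.82 r 0.1536 th 33.3 yaw+90 38.7 z 0.0659 roll/pitch 179.0 0.1  Ftan(on tool) -5.23 Frad -5.07 Fz -0.43 mom [0.21 0.96 0.04] dtool x->tan
```

Emit:
move_arm(
  series=[
    [0.8,0.08,0,0,0,0.05,-0.2],
    [0.8,0.08,0,0,0,0.05,-0.2],
  ],
)

```text
t: 13.08
position: [0.6669, -0.0697, 0.0663]
tcp_rot: [178.9, 0.3, -56.9]
wrist_force: [-6.4, 3.5, 0.2]
grip_width: 0.598
```

```bash
python3 st.py
```

```text
t 13.07 r 0.1527 th 28.3 yaw+90 33.1 z 0.0663 roll/pitch 178.9 0.3  Ftan(on tool) -6.10 Frad -3.98 Fz 0.20 mom [0.61 1.09 0.  ] dtool x->tan
```

Emit:
move_arm(
  series=[
    [0.8,0.08,0,0,0,0.05,-0.2],
    [0.8,0.08,0,0,0,0.05,-0.2],
  ],
)

```text
t: 13.32
position: [0.6712, -0.0808, 0.0663]
tcp_rot: [178.7, 0.7, -62.4]
wrist_force: [-7.3, 6.5, 0.4]
grip_width: 0.601
```

```bash
python3 st.py;python3 look.py w13
```

```text
t 13.32 r 0.1516 th 23.8 yaw+90 27.6 z 0.0663 roll/pitch 178.7 0.7  Ftan(on tool) -8.90 Frad -4.00 Fz 0.38 mom [ 0.96  1.15 -0.03] dtool x->tan
13.375 [ 0.67152684 -0.08142443  0.06640831] [178.69054766   0.66673031 -62.50063434] [-7.90515169  6.37412793  0.31551186] [0.98581222 1.05431954 0.00181197] 0.6028526004735173
```

View pics/w13.png

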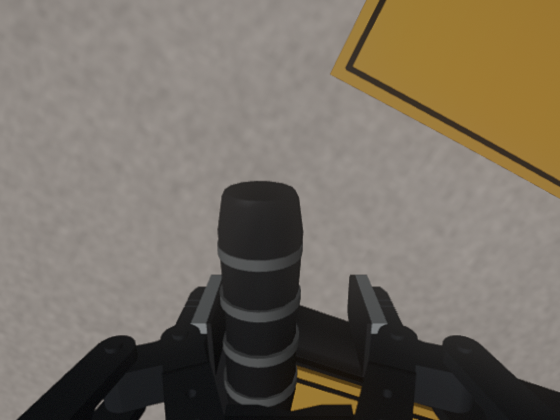

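Emit:
move_arm(
  series=[
    [0.9,0.05,0,0,0,0.02,-0.2],
  ],
)

```text
t: 13.5
position: [0.6741, -0.0868, 0.0666]
tcp_rot: [178.7, 0.9, -63.4]
wrist_force: [-5.7, 8.2, 2.2]
grip_width: 0.601
```

```bash
python3 st.py
```

```text
t 13.50 r 0.1520 th 21.3 yaw+90 26.6 z 0.0666 roll/pitch 178.7 0.9  Ftan(on tool) -9.68 Frad -2.31 Fz 2.17 mom [ 1.31  0.9  -0.12] dtool x->tan
```

Emit:
move_arm(
  series=[
    [0.8,0,0,0,0,0.01,-0.2],
  ],
)

```text
t: 13.62
position: [0.6763, -0.0912, 0.0667]
tcp_rot: [178.6, 1.2, -63.8]
wrist_force: [-8.8, 7.8, 1.3]
grip_width: 0.602
```

```bash
python3 st.py
```

```text
t 13.62 r 0.1525 th 19.4 yaw+90 26.2 z 0.0667 roll/pitch 178.6 1.2  Ftan(on tool) -10.27 Frad -5.67 Fz 1.26 mom [ 1.33  1.25 -0.01] dtool x->tan
```

Emit:
move_arm(
  series=[
    [0.85,0,0,0,0,0.04,-0.2],
  ],
)

```text
t: 13.75
position: [0.6779, -0.096, 0.0663]
tcp_rot: [178.4, 1.5, -65.8]
wrist_force: [-11.3, 8.8, 0.8]
grip_width: 0.599
```

```bash
python3 st.py; python3 st.py
```

```text
t 13.75 r 0.1525 th 17.6 yaw+90 24.2 z 0.0663 roll/pitch 178.4 1.5  Ftan(on tool) -11.84 Frad -8.12 Fz 0.84 mom [1.23 1.81 0.04] dtool x->tan
t 13.75 r 0.1525 th 17.6 yaw+90 24.2 z 0.0663 roll/pitch 178.4 1.5  Ftan(on tool) -11.84 Frad -8.12 Fz 0.84 mom [1.23 1.81 0.04] dtool x->tan
```

Emit:
move_arm(
  series=[
    [0.75,0,0,0,0,0.02,-0.2],
  ],
)

```text
t: 13.88
position: [0.679, -0.0997, 0.066]
tcp_rot: [178.2, 1.9, -66.8]
wrist_force: [-9.1, 9.4, 1.4]
grip_width: 0.597
```

```bash
python3 st.py; python3 look.py w14
```

```text
t 13.88 r 0.1525 th 16.1 yaw+90 23.2 z 0.0660 roll/pitch 178.2 1.9  Ftan(on tool) -11.55 Frad -6.11 Fz 1.41 mom [ 1.53  1.45 -0.04] dtool x->tan
13.925 [ 0.67915158 -0.1001444   0.06591448] [178.18412068   1.89613007 -66.80788904] [-10.16460761   9.24230321   2.02084191] [ 1.52554143  1.5069923  -0.02879066] 0.6061962261433008
```

View pics/w14.png

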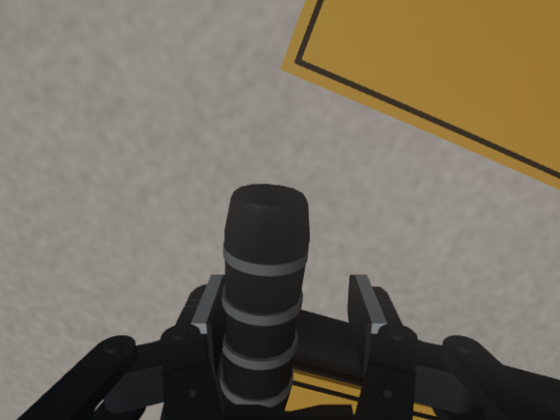

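Emit:
move_arm(
  series=[
    [-0.5,0,0,0,0,0,-0.2],
    [-0.5,0,0,0,0,0,-0.4],
    [0,0,0,0,0,0,-0.6],
    [0,0,0,0,0,0,-0.6],
  ],
)

```text
t: 14.42
position: [0.6695, -0.0817, 0.0655]
tcp_rot: [177.8, 2.9, -65.8]
wrist_force: [-3.7, 5.2, -2.1]
grip_width: 0.798
```

```bash
python3 st.py; python3 look.py w15
```

```text
t 14.43 r 0.1497 th 23.8 yaw+90 24.2 z 0.0655 roll/pitch 177.8 2.9  Ftan(on tool) -6.22 Frad -1.28 Fz -2.09 mom [0.58 0.6  0.06] dtool x->tan
14.475 [ 0.6693591  -0.08151098  0.06539273] [177.80554916   2.90726567 -65.8076083 ] [-4.92155079  4.3613896  -1.87504507] [0.58186394 0.62156302 0.13635704] 0.8005475738327776
```

View pics/w15.png

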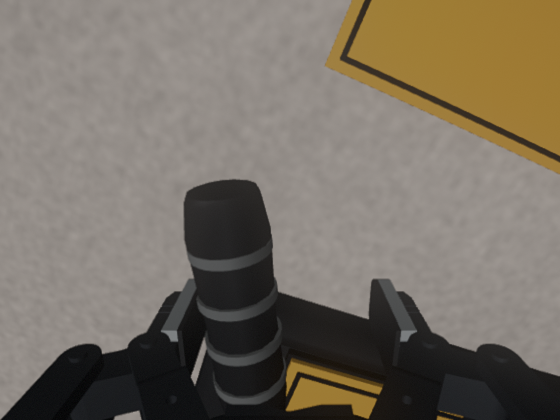

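Emit:
move_arm(
  series=[
    [-0.6,0,0,0,0,-0.06,-0.8],
    [-0.5,0,0,0,0,-0.05,-0.8],
    [-0.4,0,0,0,0,0,-0.8],
    [0,0,0,0,0,0,-0.8],
  ],
)

```text
t: 14.98
position: [0.6607, -0.0637, 0.0657]
tcp_rot: [178.2, 3.4, -58.7]
wrist_force: [-2.3, 1.6, -1.0]
grip_width: 0.904
```

```bash
python3 st.py; python3 look.py w16
```

```text
t 14.97 r 0.1502 th 31.4 yaw+90 31.3 z 0.0657 roll/pitch 178.2 3.4  Ftan(on tool) -2.57 Frad -1.09 Fz -0.97 mom [0.17 0.25 0.06] dtool x->tan
15.025 [ 0.66078675 -0.06382886  0.06577156] [178.20079463   3.43973238 -58.72581223] [-2.47708499  2.40382382 -1.0952466 ] [0.27118202 0.2437056  0.03322923] 0.9006427955379556
```

View pics/w16.png

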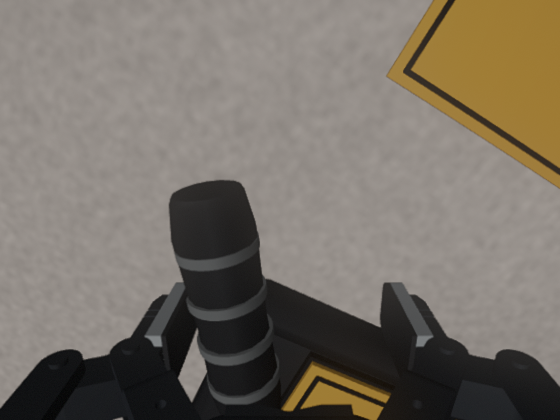

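Emit:
move_arm(
  series=[
    [-0.5,0,0,0,0,-0.07,-0.8],
    [-0.4,0,0,0,0,-0.06,-0.8],
    [-0.3,0,0,0,0,0,-0.8],
    [0,0,0,0,0,0,-0.8],
  ],
)

```text
t: 15.52
position: [0.6556, -0.0548, 0.0683]
tcp_rot: [178.9, 3.4, -51.2]
wrist_force: [0.0, 0.0, -1.2]
grip_width: 0.901
```

```bash
python3 st.py; python3 look.py w17
```

```text
t 15.53 r 0.1509 th 35.3 yaw+90 38.8 z 0.0683 roll/pitch 178.9 3.4  Ftan(on tool) -0.00 Frad 0.05 Fz -1.20 mom [0.15 0.14 0.01] dtool x->tan
15.575 [ 0.65565585 -0.05492231  0.06832063] [178.88187162   3.41492543 -51.22830077] [-0.87438667  0.64456296 -2.05550857] [0.17100843 0.13424037 0.04397546] 0.8994494272836067
```

View pics/w17.png

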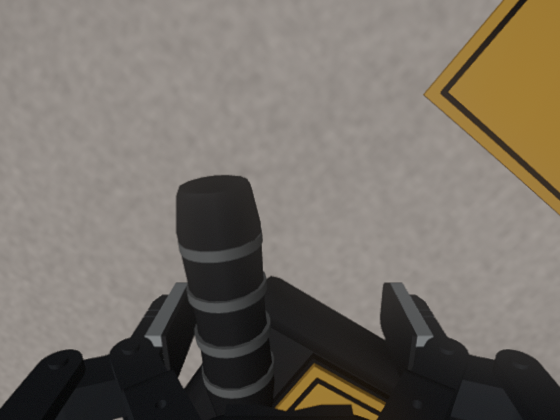

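Emit:
move_arm(
  series=[
    [-0.7,0,0,0,0,-0.03,-0.9],
    [-0.7,0,0,0,0,-0.03,-0.9],
    [0,0,0,0,0,0,-0.9],
  ],
)

```text
t: 15.95
position: [0.6469, -0.0443, 0.0701]
tcp_rot: [179.2, 3.3, -47.6]
wrist_force: [0.3, -0.3, 0.5]
grip_width: 0.947
```

```bash
python3 st.py; python3 look.py w18
```

```text
t 15.95 r 0.1505 th 40.5 yaw+90 42.4 z 0.0701 roll/pitch 179.2 3.3  Ftan(on tool) 0.39 Frad 0.04 Fz 0.52 mom [-0.01 -0.06  0.02] dtool x->tan
16.0 [ 0.6470573  -0.04452511  0.07009099] [179.15819555   3.33352956 -47.66237714] [ 0.48990111  0.66119124 -0.18711014] [-0.04174088 -0.01428828  0.00094624] 0.9507527544718484
```

View pics/w18.png

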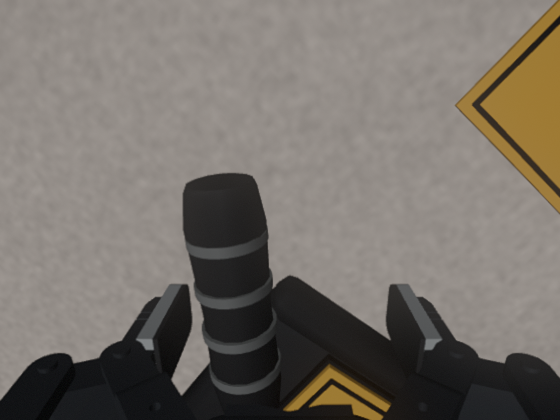

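Emit:
move_arm(
  series=[
    [-1.2,0,0,0,0,0,-1],
    [0,0,0,0,0,0,-1],
    [0,0,-2,0,0,0,-1],
    [0,0,-4,0,0,0,-1],
    [0,0,-5,0,0,0,-1],
    [0,3,-4,0,0,0,-1],
    [0,0,0,0,0,0,-1],
  ],
)

```text
t: 16.88
position: [0.6239, -0.0612, 0.2321]
tcp_rot: [179.3, 3.1, -47.7]
wrist_force: [0.0, 0.3, -0.2]
grip_width: 1.001
```

```bash
python3 st.py; python3 look.py w19; python3 lev.py
```

```text
t 16.88 r 0.1219 th 41.5 yaw+90 42.3 z 0.2321 roll/pitch 179.3 3.1  Ftan(on tool) -0.20 Frad 0.20 Fz -0.19 mom [-0.04 -0.04 -0.05] dtool x->tan
16.925 [ 0.62386838 -0.06035761  0.22952701] [179.2265215    3.22314553 -47.62974657] [ 0.51755154 -0.83406166 -0.30297239] [ 0.03018758 -0.00358155 -0.02398915] 0.9999678288715781
tab top 80 [ 0.55564618 -0.09653301  0.11345695]
lever low 325 [ 0.54806769 -0.11868633  0.10145918]
theta 47.2072225635789 1219 3.2205266719597345
tab u,n 0.048694570396169104 -0.01285666183811824
```

View pics/w19.png

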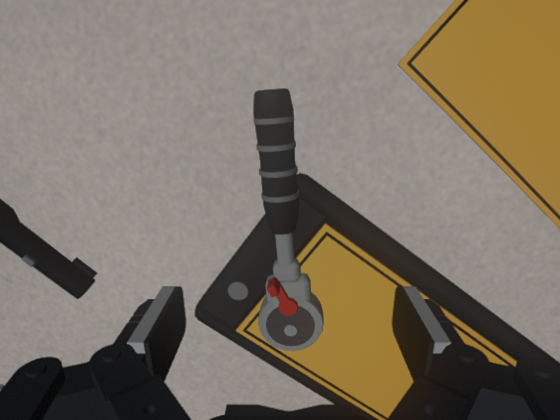

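Run:
```python
from bench import camera,job_done
import cv2
c=camera('top');cv2.imwrite('pics/top1.png',c['image'][:,:,::-1])
import pickle,numpy as np
a=pickle.load(open('top.pkl','rb'))['image'].astype(int);d=np.abs(a-c['image']).max(2)>50
print([tuple(x) for x in cv2.connectedComponentsWithStats(d.astype(np.uint8))[2] if x[4]>25])
print(job_done())
```

```text
[(np.int32(0), np.int32(0), np.int32(560), np.int32(420), np.int32(217695)), (np.int32(364), np.int32(64), np.int32(85), np.int32(85), np.int32(4244)), (np.int32(329), np.int32(121), np.int32(44), np.int32(49), np.int32(628)), (np.int32(422), np.int32(120), np.int32(14), np.int32(11), np.int32(111)), (np.int32(354), np.int32(157), np.int32(75), np.int32(78), np.int32(3398)), (np.int32(313), np.int32(195), np.int32(41), np.int32(15), np.int32(397)), (np.int32(385), np.int32(231), np.int32(26), np.int32(144), np.int32(504)), (np.int32(543), np.int32(297), np.int32(17), np.int32(18), np.int32(191)), (np.int32(289), np.int32(316), np.int32(93), np.int32(50), np.int32(1936)), (np.int32(545), np.int32(320), np.int32(15), np.int32(10), np.int32(96)), (np.int32(474), np.int32(341), np.int32(86), np.int32(79), np.int32(3344)), (np.int32(346), np.int32(358), np.int32(25), np.int32(8), np.int32(68)), (np.int32(248), np.int32(361), np.int32(89), np.int32(59), np.int32(1733)), (np.int32(402), np.int32(363), np.int32(70), np.int32(57), np.int32(608)), (np.int32(319), np.int32(400), np.int32(33), np.int32(20), np.int32(160)), (np.int32(402), np.int32(408), np.int32(4), np.int32(12), np.int32(31))]
the job is handed in; nothing more can be done
None
```

View pics/top1.png

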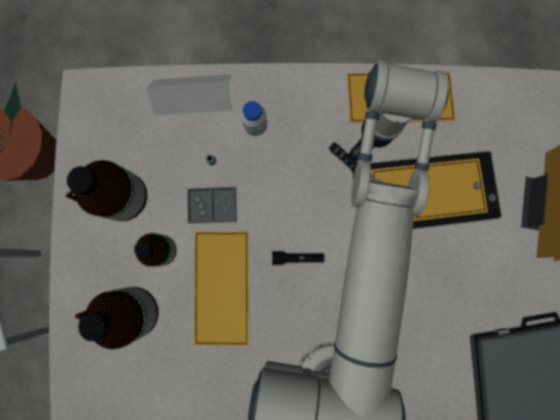

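The job is handed in. The lever is flipped to tighten, and the screw was pulled to about 12 N at mid grip in one clockwise stroke. I then let go and lifted clear, leaving the ratchet on the screw. It finished at about 17 s of the 58 s allowed.

**Lever:** The first push took it only to the middle and it sprang back, peaking at about 9 N on the lever against the 20 N limit. The second push took it over. The last wrist picture shows the tab about 12 mm to the anticlockwise side.

**Screw:** It ran at about 4 N, then the force climbed steadily to 12.2 N. It stayed above 9 N for about 0.4 s. The highest tangential reading was about 12.5 N, under the 17 N limit.

**Last checks:** The wrist force read about 0 after release. In the final top picture the bystanders in view look unmoved; the arm hides part of one loose plate.

**What disagreed:**
- The force climbed only about 0.14 N per mm, not the stated 0.45.
- The handle sprang back about 25°. I put both down to the ratchet chain itself giving, because loading and unloading fit that, and I relied on the felt force.
- The washer and nut readings themselves could not be checked directly.

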